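# Return the inspected test plate and show the next one to the camera

## Task

We are inspecting coated test plates one after another: put the blue-tabbed plate from its stand back into the free slot of the white rack, lowered fully home and let go. Then draw the yellow-tabbed plate out of the rack and finish holding it in the gripper in front of the inspection camera: upright with its tab on top, one face (either) square to the lens, and the middle of the metal plate level with and straight in front of the lens, 120 mm from the glass. Do not drop either plate, touch the camera, or disturb the grey-tabbed plate and the other things on the desk.

Things in the scene. Friction and masses are not known exactly. Their poses are not given: they have to be found in the camera images.
- plate_blue: test plate: aluminium plate 80 (own x) x 6 (own y, across its faces) x 75 mm high with a grey coated patch on both faces, and on its upper edge a blue plastic grip tab 44 (x) x 12 (y) x 30 mm high, so 105 mm high in all; 0.08 to 0.15 kg. Origin: centre of its lower edge; z up. The two faces are alike. At the start it stands in the one-slot stand, its lower edge 12 mm above the desk.
- plate_yellow: test plate: aluminium plate 80 (own x) x 6 (own y, across its faces) x 75 mm high with a grey coated patch on both faces, and on its upper edge a yellow plastic grip tab 44 (x) x 12 (y) x 30 mm high, so 105 mm high in all; 0.08 to 0.15 kg. Origin: centre of its lower edge; z up. The two faces are alike. At the start it stands in one of the rack's three slots. This is the plate to show.
- plate_yellow_centre (a point): middle of the yellow-tabbed plate's metal part, 37.5 mm above its lower edge, axes as the plate's
- plate_grey: test plate: aluminium plate 80 (own x) x 6 (own y, across its faces) x 75 mm high with a grey coated patch on both faces, and on its upper edge a grey plastic grip tab 44 (x) x 12 (y) x 30 mm high, so 105 mm high in all; 0.08 to 0.15 kg. Origin: centre of its lower edge; z up. The two faces are alike. It stands in another of the rack's slots and stays there.
- rack: white block, 110 (x) x 190 (y) x 50 mm high, fixed to the desk; origin at the centre of its underside, z up. Three open-topped slots at y = -60, 0 and +60 mm, each 82 mm long (x), 8 mm wide (y) and 38 mm deep: slot floors 12 mm above the desk, block's top at 50 mm. Above it grey lips flare each mouth out like a funnel, to 16 x 90 mm at 58 mm above the desk. A seated plate stands with its faces across y; either way round will do.
- free_slot: thin green strip on the floor of the rack's one free slot (no obstacle); origin: centre of the slot floor, 12 mm above the desk; x along the slot, y across it, z up
- stand: dark steel block 110 (x) x 56 (y) x 40 mm high on a base 124 x 70 x 6 mm, fixed to the desk, with one slot 84 x 10 mm, 28 mm deep, floor 12 mm above the desk; origin at the centre of its underside
- camera: inspection camera: base 100 x 90 x 12 mm and 18 mm steel post, 290 mm high, fixed to the desk, carrying a camera head with a round ring light 68 mm across. Origin under the base; the camera looks along its own -x (towards the robot's side), level. Its height on the post differs from time to time and is given by the two points below.
- lens (a point): centre of the lens glass, at the front of the head, 185 to 240 mm above the desk; axes as the camera's
- focus (a point): the point 120 mm straight in front of the lens glass, at the lens's height: the middle of the yellow-tabbed plate belongs here
- jar_c: small specimen jar with white lid, 44 mm across, 56 mm high, loose; origin under its centre; stays where it is
- dropper_c: blue dropper bottle, 34 mm across, 100 mm high, loose; origin under its centre; stays where it is
- eraser: blue and white eraser 21 x 44 x 12 mm, loose; origin under its centre; stays where it is
Not all that is in view belongs to the job. Leave any purple look-alike of the plate_blue alone.

How it is judged:
On the way, in this order (a step that is already met when the one before it is completed fails the run):
1. the blue-tabbed plate stands fully home in the free slot, let go (horizontal distance between plate_blue and free_slot below 0.005 m and z of plate_blue in the frame of rack below 0.015 m and angle between plate_blue's own z axis and vertical below 0.06 rad and contact force between plate_blue and the fingers below 0.05 N), for 0.2 s.
2. the yellow-tabbed plate is held in front of the camera, upright, square and on the focus point (distance between plate_yellow_centre and focus below 0.025 m and angle between plate_yellow's own z axis and vertical below 0.12 rad and angle between the y axis of plate_yellow and the x axis of camera, either way round below 0.15 rad and contact force between plate_yellow and the fingers above 1 N and linear speed of plate_yellow below 0.03 m/s and angular speed of plate_yellow below 0.2 rad/s and contact force between plate_yellow and camera below 0.05 N and contact force between plate_yellow and rack below 0.05 N), for 0.3 s.
At the end, for the whole second after the job is handed in: Blue-tabbed plate let go in the free slot: within 5 mm of its middle, upright, at most 3 mm off the slot floor. Yellow-tabbed plate held still in the gripper only: its middle within 25 mm of the point 120 mm before the lens, upright within 0.12 rad, square to the lens within 0.15 rad (all of step 1 and all of step 2); the arm keeps its last pose, push and grip.
It fails at once if the camera is touched (contact force between camera and anything else above 2 N).
It fails at once if a plate is dropped (falls faster than 0.5 m/s out of the fingers) ((linear speed of plate_blue above 0.5 m/s and contact force between plate_blue and the fingers below 0.05 N) or (linear speed of plate_yellow above 0.5 m/s and contact force between plate_yellow and the fingers below 0.05 N)).
It fails at once if the grey-tabbed plate is moved by more than 15 mm (distance of plate_grey from where it was at the start of the episode above 0.015 m).
It fails at once if a bystander is moved by more than 20 mm (distance of any of jar_c, dropper_c, eraser from where it was at the start of the episode above 0.02 m).
It also fails if it takes over 61 s, if anything falls off the work surface, if the arm or the gripper's body presses on something with over 40 N, if the wrist force passes 120 N, or if a joint passes its speed limit or range.

## Robot

A 7-joint arm with a two-finger parallel gripper is mounted at the origin on a cart in front of the work surface, level with it; the furniture and walls round the work are solid. World frame = base frame: x ahead of the robot, y to its left, z up, the work surface at z = 0. Lengths are in m, angles in rad, forces in N, time in s.
With the tool pointing down it reaches from about 0.4 to 0.85 m from the base axis. Payload 6.9 kg.
Tool frame: the origin (TCP) lies midway between the tips of the shut fingers; the grasp point (between the pads) lies 19 mm behind it; z points along the fingers, y is the direction in which the jaws open and shut (so a half turn about z gives the same grasp; the last joint's range is limited). The gripper opens to 85 mm and grips with 20 to 120 N. Pads are 22 mm wide; open, the fingers measure 114 mm over their backs; the gripper's body (76 mm by 85 mm) begins 54 mm behind the grasp point. The pads swing forward as they close: fully open they stand 13 mm farther back than shut.
Start: joints at [1.347, 0.507, -0.238, 1.5, 0.126, 1.149, -0.155], TCP at [0.202, -0.592, 0.199] pointing down, gripper open.
Joint ranges: [-3.08, 3.08], [-0.24, 2.05], [-1.43, 1.35], [0, 2.5], [-1.52, 4.66], [0.17, 1.96], [-2.89, 2.89]. Speed limits (rad/s): [2.39, 2.39, 3.14, 3.14, 3.14, 3.14, 3.14].

## Interface

Orientations are given as a unit quaternion [x, y, z, w].
In Python, from workcell import status, vision, bot gives the robot as it stands.
- The arm moves only by the tool drive_tool, never from a script. Its arguments are lists of equal length, an entry for each row: "offset": the shift along the tool's x, y, z in mm, a list of three; "rotation": the turn, a rotation vector about the tool's x, y, z in degrees, a list of three; "claw": the opening, from 0 (shut) to 1 (fully open). In form: {"offset": [[tx, ty, tz], ...], "rotation": [[wx, wy, wz], ...], "claw": [claw, ...]}. A call has 1 to 10 rows; each row shifts and turns the commanded pose from where the row before left it, along the tool's axes as they then stand; what a row does not reach is not made up. A row lasts 1/8 s, in which the tool goes at most 62.5 mm and 10.7 degrees, less where a joint would pass 70% of its speed; a pose out of reach is approached as far as the arm can. A call is refused whole if a number of a shift passes 62.5 or a number of a turn 10.7, either way. A call with a gripper value outside its range is refused whole. The fingers move at their own pace and stop on an object; "grip_force" is the grip in N (left out, the last holds). Time passes only in rows, so rows that do not move let the fingers close. It gives the time, the measured TCP pose, the force and the opening at its end, in the units of the state.
- status.observe(): the state, without advancing time (a new reading comes with each control period).
- vision.read_camera(name): name is "side" or "top" or "wrist"; returns the picture (384x512x3 uint8, red, green, blue); there is no depth.
- vision.calibration(name): a dict with "intrinsics" (3x3 intrinsics, pixels), "R" (3x3) and "t" (3): a world point X has camera coordinates R X + t; the wrist camera has in their place "mount" (4x4, takes a point from camera to tool coordinates, whose origin is the TCP and whose axes are the flange's). Camera axes: x right, y down, z forward; pixel columns grow to the right and rows downward; lengths in m; the calibration is good to about 2 mm. A picture is of the moment at which its call begins: read the wrist's pose just before it. calibration takes no time and is no camera call.
- bot.close_job(): hands the job in, once; it reports no verdict.
The state is a dict: "time": time; "joints": joint angles; "joint_vel": joint speeds; "tau": joint torques, N m; "tool_pos": TCP position; "tool_rot": TCP orientation; "ft_force": force on the tool from outside, world axes, zero at the start; "ft_torque": the same for the moment, N m; "width": finger opening in m.
Only numpy, scipy, OpenCV 4.12 (cv2) and the standard library are available. Lean on these libraries where they do the work, as an engineer would, in place of code of your own. Each camera call takes 0.05 s, during which the arm holds its last target.

## Working session

There is one attempt and no reset: what is moved stays moved. The work goes in short steps, Python scripts to look and compute and a tool call to move; the robot and the scene stay as the last step left them, time stands still between calls to the robot, and variables do not carry over. Pictures are saved under pics/ and viewed, and the job is handed in when it is done.

Besides the shell and the picture viewer there is one more tool, called after "Call:" by a JSON object that holds its "name" and its "arguments", one argument or row to a line. drive_tool: Moves the arm, as the interface text tells. Its arguments: {"type":"object","properties":{"offset":{"type":"array"},"rotation":{"type":"array"},"claw":{"type":"array"},"grip_force":{"type":"number"}},"required":["offset","rotation","claw"]}

```bash
mkdir -p pics; ls
python3 - <<'E'
from workcell import status, vision, bot
import cv2,json
print(status.observe())
for n in("side","top","wrist"):
    im=vision.read_camera(n); cv2.imwrite(f"pics/{n}0.png",im[:,:,::-1]); 
    print(n,{k:v.tolist() if hasattr(v,'tolist') else v for k,v in vision.calibration(n).items()})
E
```

```text
pics
{'time': 0.0, 'joints': array([ 1.34748995,  0.50833658, -0.23750539,  1.50112924,  0.12569776,
        1.14889402, -0.15477071]), 'joint_vel': array([-1.72853335e-05, -1.50883101e-03,  2.81209532e-04, -9.52702308e-05,
       -6.61504194e-04,  6.91349522e-05,  1.23100299e-03]), 'tau': array([ 1.58124887e-03, -6.20587707e+01, -2.18614005e+00, -2.49651128e+01,
        1.26864426e-02,  1.20776799e-02, -2.38157526e-05]), 'tool_pos': array([ 0.20155708, -0.59102011,  0.19843107]), 'tool_rot': array([ 9.86513500e-01,  1.63677498e-01, -1.65240867e-04, -8.74145111e-04]), 'ft_force': array([ 0.1403606 , -0.49787672,  0.86406893]), 'ft_torque': array([ 0.00372974, -0.00736633,  0.01536646]), 'width': 0.08515410670889326}
side {'intrinsics': [[432.04335844071846, 0.0, 261.04500258907433], [0.0, 432.04335844071846, 190.70092937414327], [0.0, 0.0, 1.0]], 'R': [[-0.9856688157378688, -0.16862629177501234, -0.004707377626183043], [-0.0946968581379488, 0.5761926709342052, -0.8118094055999273], [0.13960476618191905, -0.7997294415512752, -0.5839035276271045]], 't': [0.558675439800057, 0.1732765228
[... 170 characters left out ...]
30685874089325, -0.9998808528106335, 0.0030565548677888507], [-0.9812077121725892, -0.015436070501931421, -0.19233604264539855], [0.1923603075429357, -8.893896542013528e-05, -0.9813243623653941]], 't': [-0.016406324282847856, 0.6204259642298923, 0.877966597344036]}
wrist {'intrinsics': [[316.7964511846039, 0.0, 253.23277758139653], [0.0, 316.7964511846039, 191.8772116946114], [0.0, 0.0, 1.0]], 'mount': [[-4.909458228635362e-05, -0.9486907091678636, -0.3162055279850361, 0.08146852209393647], [0.9999992392583655, 0.0003431498484002267, -0.0011847914878491015, -0.00040944679832222164], [0.0012325065558149825, -0.3162053456011695, 0.9486899706125457, -0.17484522715714731], [0.0, 0.0, 0.0, 1.0]]}
```

View pics/side0.png

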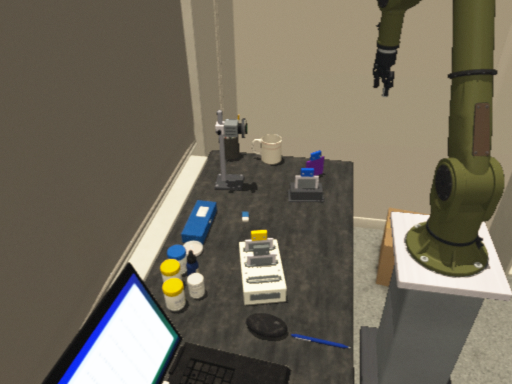

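View pics/top0.png

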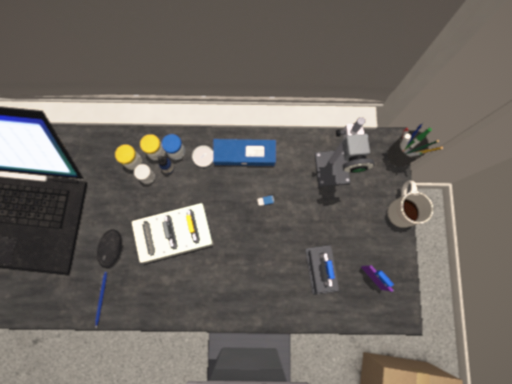

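View pics/wrist0.png

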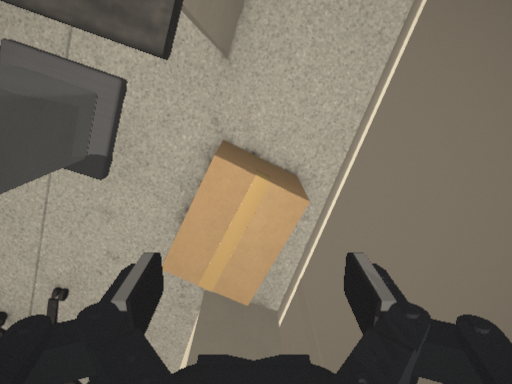

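Run:
```python
import cv2,numpy as np
t=cv2.imread("pics/top0.png"); s=cv2.imread("pics/side0.png")
a=cv2.resize(t[195:270,125:220],None,fx=4,fy=4,interpolation=cv2.INTER_CUBIC)
b=cv2.resize(t[235:305,300:400],None,fx=4,fy=4,interpolation=cv2.INTER_CUBIC)
h=np.zeros((600,400,3),np.uint8); h[:300,:380]=a; h[300:580]=b
c=cv2.resize(s[220:310,225:300],None,fx=4,fy=4,interpolation=cv2.INTER_CUBIC)
d=cv2.resize(s[140:210,280:340],None,fx=3,fy=3,interpolation=cv2.INTER_CUBIC)
h2=np.zeros((600,400,3),np.uint8); h2[:360,:300]=c; h2[370:580,:180]=d
e=cv2.resize(s[100:200,205:260],None,fx=2,fy=2); h2[370:570,200:310]=e
cv2.imwrite("pics/z0.png",np.hstack([h,h2]))
```

```text
(no output)
```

View pics/z0.png

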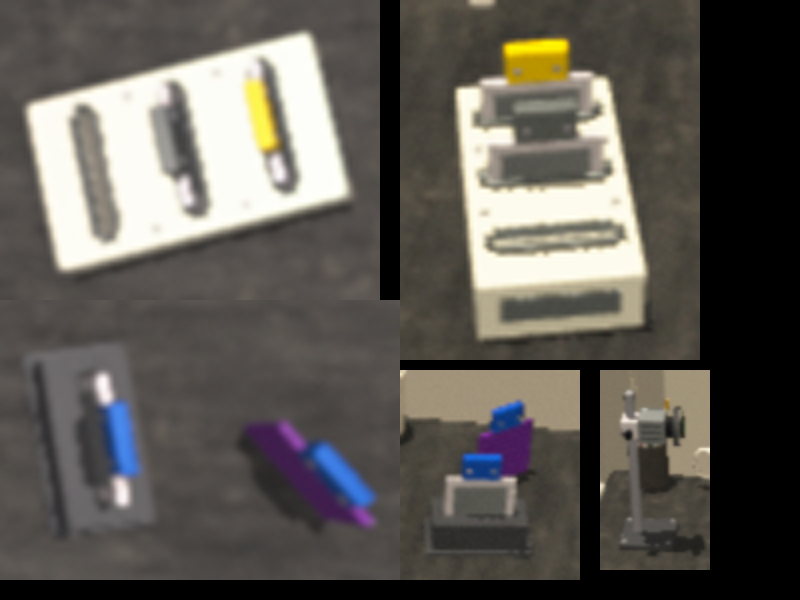

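```bash
cat > h.py <<'E'
import numpy as np,cv2
from scipy.spatial.transform import Rotation as Ro
from workcell import status, vision, bot
def cam(n,st=None):
    c=vision.calibration(n); K=np.array(c["intrinsics"])
    if n!="wrist":
        R=np.array(c["R"]);t=np.array(c["t"]); return K,R.T,-R.T@t
    M=np.array(c["mount"]); Rt=Ro.from_quat(st["tool_rot"]).as_matrix()
    return K,Rt@M[:3,:3],Rt@M[:3,3]+np.array(st["tool_pos"])
def ray(C,uv):
    K,R,c=C; d=R@np.linalg.inv(K)@np.array([uv[0],uv[1],1.]); return c,d/np.linalg.norm(d)
def onz(C,uv,z):
    c,d=ray(C,uv); return c+d*(z-c[2])/d[2]
def tri(C1,u1,C2,u2):
    a,d=ray(C1,u1);b,e=ray(C2,u2)
    s=np.linalg.lstsq(np.stack([d,-e],1),b-a,rcond=None)[0]
    p,q=a+s[0]*d,b+s[1]*e; return (p+q)/2,np.linalg.norm(p-q)
def proj(C,X):
    K,R,c=C; p=K@(R.T@(np.array(X)-c)); return p[:2]/p[2]
def snap(n,name):
    st=status.observe(); im=vision.read_camera(n)[:,:,::-1].copy(); cv2.imwrite(f"pics/{name}.png",im); return im,cam(n,st),st
E
python3 - <<'E'
from h import *
np.set_printoptions(precision=4,suppress=True)
T=cam("top");S=cam("side");print(T[2],S[2])
t=cv2.imread("pics/top0.png"); s=cv2.imread("pics/side0.png")
for nm,im,C in(("top",t,T),("side",s,S)):
  hsv=cv2.cvtColor(im,cv2.COLOR_BGR2HSV)
  for col,lo,hi in(("blue",(100,140,100),(120,255,255)),("yel",(20,140,120),(32,255,255))):
    m=cv2.inRange(hsv,lo,hi); n,l,st,ce=cv2.connectedComponentsWithStats(m)
    for i in range(1,n):
        if st[i,4]>15: print(nm,col,st[i],ce[i], onz(C,ce[i],.117), cv2.minAreaRect(np.argwhere(l==i)[:,::-1].astype(np.float32)))
o=np.array([125,195])
for p in[(27,103),(310,33),(352,200),(62,272)]: print(onz(T,o+np.array(p)/4,.05))
e=cv2.resize(s[100:200,200:260],None,fx=6,fy=6,interpolation=cv2.INTER_CUBIC)
f=cv2.resize(t[105:205,310:385],None,fx=5.5,fy=6,interpolation=cv2.INTER_CUBIC)
cv2.imwrite("pics/z1.png",np.hstack([e,f]))
E
```

```text
[ 0.4401 -0.0067  0.981 ] [0.3834 1.0468 0.9117]
top blue [  0 115  53  26 239] [ 24.9833 121.0167] [0.8081 0.5865 0.117 ] ((28.039901733398438, 122.44881439208984), (57.57815170288086, 14.604059219360352), 21.991130828857422)
top blue [162 135  19  18 264] [171.3447 143.1515] [0.7538 0.203  0.117 ] ((171.0, 143.5), (17.0, 18.0), 90.0)
top blue [ 214  140   61   23 1087] [241.471  150.9338] [0.7358 0.0225 0.117 ] ((244.0, 150.99998474121094), (59.99999237060547, 21.999996185302734), 0.0)
top blue [326 261   8  18 104] [329.5481 269.3846] [ 0.4417 -0.195   0.117 ] ((329.5135192871094, 269.58111572265625), (17.426292419433594, 6.082762718200684), 80.53767395019531)
top blue [377 271  16  15 115] [384.3913 278.2696] [ 0.4229 -0.3255  0.117 ] ((384.5000305175781, 278.5000305175781), (19.798988342285156, 5.656853675842285), 45.0)
top blue [ 96 274  10  50 125] [100.584 298.544] [0.3661 0.3469 0.117 ] ((100.49999237060547, 298.5), (2.772724151611328, 49.81959533691406), 10.304845809936523)
top yel [140 134  20  20 309] [149.6278 143.3463] [0.7524 0.2587 0.117 ] ((149.5, 143.5), (19.0, 19.0
[... 1056 characters left out ...]
 0.117 ] ((107.75865173339844, 336.80023193359375), (32.8228874206543, 132.87744140625), 35.21759033203125)
side blue [292 334  55  13 160] [318.8    340.1125] [0.3605 0.4746 0.117 ] ((318.9646911621094, 340.1588439941406), (55.3172721862793, 3.1454918384552), 12.52880859375)
side yel [251 229  17  12 169] [258.6509 234.5266] [0.5449 0.1637 0.117 ] ((259.0, 234.5), (16.0, 11.0), 0.0)
side yel [160 259  20  17 287] [169.6028 267.0627] [0.746  0.3223 0.117 ] ((169.5, 267.0), (16.0, 19.0), 90.0)
side yel [162 278  22  19 331] [172.3414 286.8278] [0.7174 0.3839 0.117 ] ((172.5, 287.0), (18.0, 21.0), 90.0)
[0.5604 0.3113 0.05  ]
[0.6104 0.126  0.05  ]
[0.4999 0.0938 0.05  ]
[0.4507 0.2798 0.05  ]
```

View pics/z1.png

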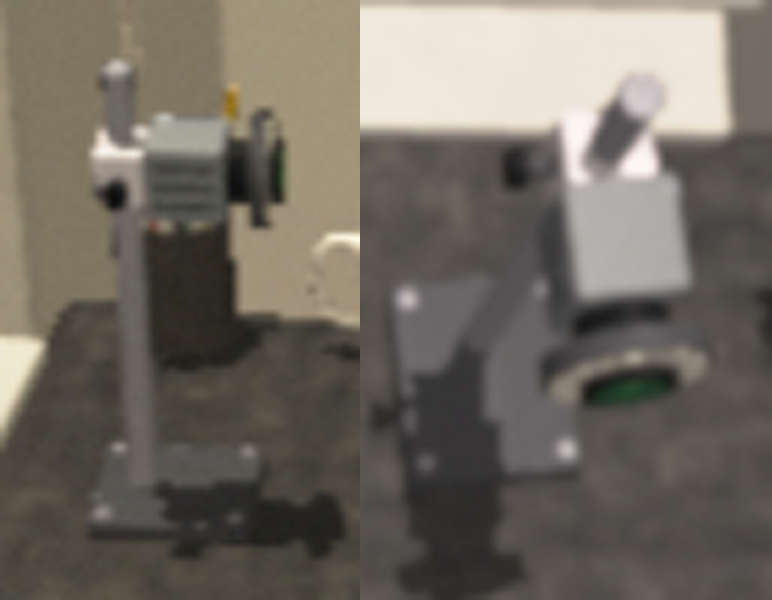

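Run:
```python
from h import *
np.set_printoptions(precision=4,suppress=True)
T=cam("top");S=cam("side")
su=lambda x,y:(200+x/6,100+y/6)
tu=lambda x,y:(310+(x-360)/5.5,105+y/6)
print("lens",tri(T,tu(629,387),S,su(281,168)))
print("post top",tri(T,tu(643,97),S,su(118,68)))
for p in[(408,298),(541,288),(567,450),(426,463)]: print("bolt",onz(T,tu(*p),.012))
for p in[(570,180),(678,178),(690,290),(578,298)]: print("head",onz(T,tu(*p),.235))
for p in[(120,450),(248,453),(237,523),(102,512)]: print("bolt side",onz(S,su(*p),.012))
# tab
for n,a,b in(("blue",(329.55,269.4),(307.04,171.3)),("yel",(190.4,223.9),(258.65,234.5))): print(n,tri(T,a,S,b))
```

```text
lens (array([ 0.6574, -0.2414,  0.2283]), np.float64(0.0029872567079677215))
post top (array([ 0.7459, -0.2329,  0.2871]), np.float64(0.001764217288988613))
bolt [ 0.7641 -0.1955  0.012 ]
bolt [ 0.7702 -0.265   0.012 ]
bolt [ 0.6906 -0.2757  0.012 ]
bolt [ 0.6832 -0.2031  0.012 ]
head [ 0.7365 -0.2188  0.235 ]
head [ 0.738  -0.2627  0.235 ]
head [ 0.6945 -0.2654  0.235 ]
head [ 0.6907 -0.2203  0.235 ]
bolt side [ 0.7678 -0.2601  0.012 ]
bolt side [ 0.6879 -0.2697  0.012 ]
bolt side [ 0.6789 -0.1944  0.012 ]
bolt side [ 0.762  -0.1924  0.012 ]
blue (array([ 0.4413, -0.198 ,  0.1031]), np.float64(0.000926317791203342))
yel (array([0.5481, 0.1466, 0.1017]), np.float64(7.851603210984107e-06))
```

Call:
{"name": "drive_tool", "arguments": {
  "offset": [
    [30,-25,-15],
    [36,-30,-15],
    [36,-30,-10],
    [36,-30,-5],
    [36,-30,0],
    [36,-30,0],
    [36,-30,0],
    [36,-30,0],
    [36,-30,0],
    [36,-30,0]
  ],
  "rotation": [
    [0,0,0],
    [0,0,0],
    [0,0,0],
    [0,0,0],
    [0,0,0],
    [0,0,0],
    [0,0,0],
    [0,0,0],
    [0,0,0],
    [0,0,9]
  ],
  "claw": [1,1,1,1,1,1,1,1,1,1]
}}

```text
time: 1.4
tool_pos: [0.442, -0.1967, 0.2442]
tool_rot: [0.996, 0.084, -0.0, -0.0]
ft_force: [-0.3, -0.4, 0.5]
width: 0.0855
```

Call:
{"name": "drive_tool", "arguments": {
  "offset": [
    [0,0,0],
    [0,0,0]
  ],
  "rotation": [
    [0,0,0],
    [0,0,0]
  ],
  "claw": [1,1]
}}

```text
time: 1.65
tool_pos: [0.4412, -0.1984, 0.2441]
tool_rot: [0.996, 0.087, -0.0, 0.0]
ft_force: [0.3, -0.0, -1.1]
width: 0.0853
```

Run:
```python
from h import *
im,C,st=snap("wrist","w1"); print(st["tool_pos"],st["tool_rot"],st["joints"],st["time"])
```

```text
[ 0.44117564 -0.19843756  0.24408862] [ 9.96249253e-01  8.65289644e-02 -3.79461372e-04  1.38944546e-04] [ 0.66600859  0.2592472  -0.38367183  1.77990355  0.10723753  1.12339664
 -1.15012806] 1.65
```

View pics/w1.png

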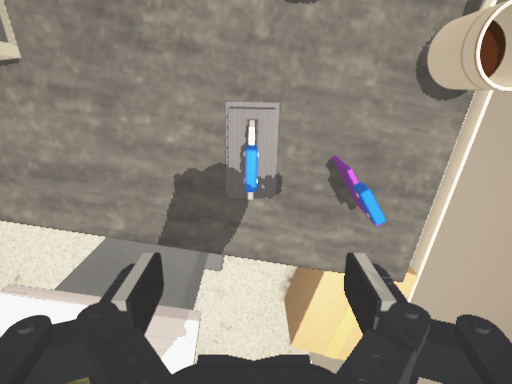

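Run:
```python
from h import *
np.set_printoptions(precision=4,suppress=True)
im=cv2.imread("pics/w1.png"); st=status.observe(); C=cam("wrist",st)
hsv=cv2.cvtColor(im,cv2.COLOR_BGR2HSV)
m=cv2.inRange(hsv,(100,140,60),(120,255,255)); m[:,300:]=0; m[220:]=0; m[:120]=0
pts=np.argwhere(m)[:,::-1].astype(np.float32); r=cv2.minAreaRect(pts); b=cv2.boxPoints(r); print(r)
W=np.array([onz(C,p,.117) for p in b]); print(W,W.mean(0))
# rowwise centres
ys=np.unique(pts[:,1]); 
L=np.array([onz(C,(pts[pts[:,1]==y,0].mean(),y),.117) for y in ys[2:-2]])[:,:2]
d=np.polyfit(L[:,0],L[:,1],1); print("yaw",np.degrees(np.arctan(d[0])), L.mean(0))
for p in[(252,120),(250,199)]: print(onz(C,p,.087))
print(ys.min(),ys.max(), st["tool_rot"])
c=cv2.resize(im[90:210,200:400],None,fx=4,fy=4,interpolation=cv2.INTER_CUBIC); cv2.imwrite("pics/w1z.png",c)
```

```text
((250.5, 167.99998474121094), (45.99999237060547, 10.999998092651367), 90.0)
[[ 0.4669 -0.1857  0.117 ]
 [ 0.4687 -0.1961  0.117 ]
 [ 0.4231 -0.2042  0.117 ]
 [ 0.4212 -0.1933  0.117 ]] [ 0.445  -0.1948  0.117 ]
yaw 9.671885218357303 [ 0.4453 -0.1944]
[ 0.4882 -0.1887  0.087 ]
[ 0.4029 -0.2012  0.087 ]
145.0 191.0 [ 0.9963  0.0857 -0.0004  0.0002]
```

View pics/w1z.png

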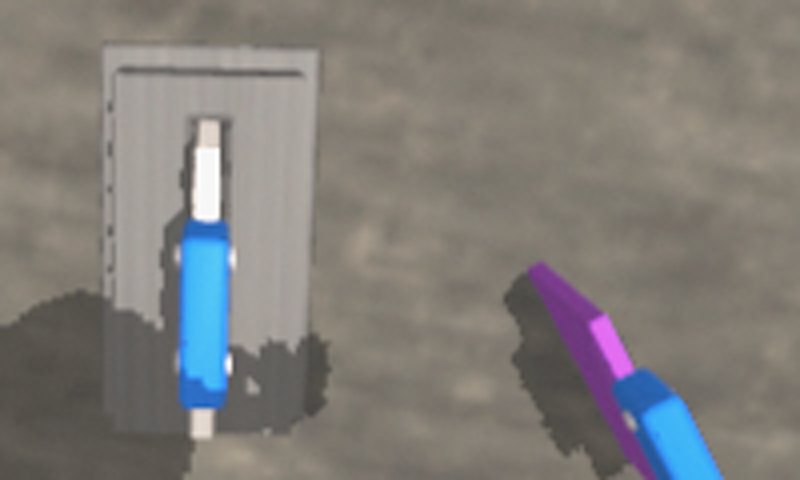

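Run:
```python
from h import *
np.set_printoptions(precision=4,suppress=True)
st=status.observe(); C=cam("wrist",st)
a=onz(C,(251,170.7),.117);p=onz(C,(252,127),.087);q=onz(C,(250.5,199.5),.087)
print(a,p,q,(p+q)/2,np.linalg.norm(p-q),np.degrees(np.arctan2((p-q)[1],(p-q)[0])))
R=Ro.from_quat(st["tool_rot"]).as_matrix()
t=np.append(((a+(p+q)/2)/2)[:2],.085); print(R.T@(t-st["tool_pos"])*1000)
```

```text
[ 0.4429 -0.1957  0.117 ] [ 0.4812 -0.1899  0.087 ] [ 0.4024 -0.2018  0.087 ] [ 0.4418 -0.1959  0.087 ] 0.07969181606654828 8.563208108591239
[  2.1208  -2.9982 159.0854]
```

Call:
{"name": "drive_tool", "arguments": {
  "offset": [
    [2,-3,30],
    [0,0,40],
    [0,0,40],
    [0,0,30],
    [0,0,16],
    [0,0,0],
    [0,0,0]
  ],
  "rotation": [
    [0,0,0.5],
    [0,0,0],
    [0,0,0],
    [0,0,0],
    [0,0,0],
    [0,0,0],
    [0,0,0]
  ],
  "claw": [0.5,0.5,0.5,0.5,0.5,0.5,0.5],
  "grip_force": 40
}}

```text
time: 2.58
tool_pos: [0.4431, -0.1956, 0.0889]
tool_rot: [0.997, 0.081, 0.0, 0.0]
ft_force: [0.9, -1.0, 1.2]
width: 0.0427
```

Run:
```python
from h import *
im,C,st=snap("wrist","w2"); print(st["tool_pos"],st["tool_rot"],st["ft_force"],st["width"])
```

```text
[ 0.44310556 -0.19562881  0.0888975 ] [9.96725551e-01 8.08580168e-02 3.00489425e-04 2.59104604e-04] [ 0.93205698 -1.00647696  1.16662893] 0.0427218359551557
```

View pics/w2.png

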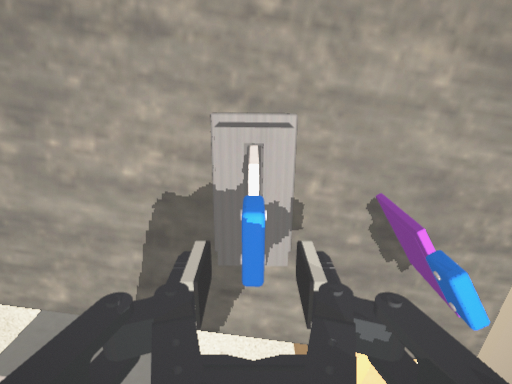

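Call:
{"name": "drive_tool", "arguments": {
  "offset": [
    [0,0,0],
    [0,0,0],
    [0,0,0],
    [0,0,0],
    [0,0,0],
    [0,0,0]
  ],
  "rotation": [
    [0,0,0],
    [0,0,0],
    [0,0,0],
    [0,0,0],
    [0,0,0],
    [0,0,0]
  ],
  "claw": [0,0,0,0,0,0],
  "grip_force": 40
}}

```text
time: 3.38
tool_pos: [0.443, -0.1947, 0.0883]
tool_rot: [0.997, 0.081, -0.0, -0.0]
ft_force: [-0.7, 0.8, -1.2]
width: -0.0001
```

Run:
```python
from h import *
im,C,st=snap("wrist","w3"); print(st["tool_pos"],st["tool_rot"],st["ft_force"],st["width"])
```

```text
[ 0.44304281 -0.19470424  0.08825568] [ 9.96680303e-01  8.14148134e-02 -1.68435821e-05 -3.40795377e-05] [-0.72584817  0.75652164 -1.23318836] -9.020654600115372e-05
```

View pics/w3.png

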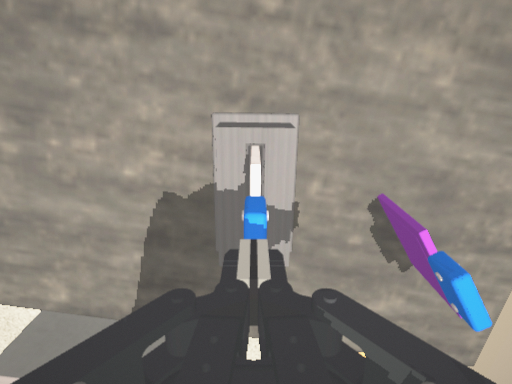

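Run:
```python
import cv2,numpy as np
a=cv2.imread("pics/w3.png")[180:370,180:330];b=cv2.imread("pics/w2.png")[180:370,150:350]
f=lambda x,w:cv2.resize(x,(w,570),interpolation=cv2.INTER_CUBIC)
cv2.imwrite("pics/w3z.png",f(a,450))
```

```text
(no output)
```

View pics/w3z.png

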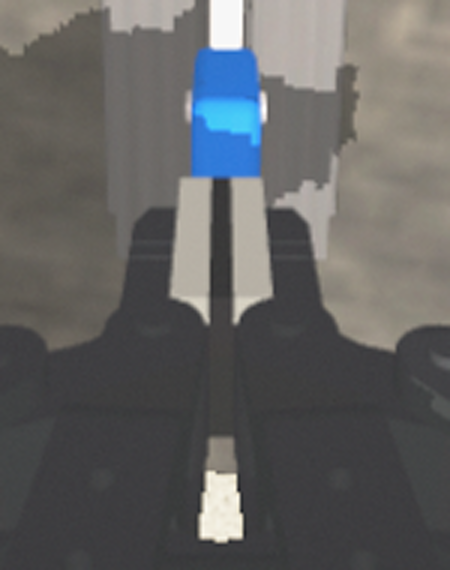

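Run:
```python
from h import *
st=status.observe(); C=cam("wrist",st); R=Ro.from_quat(st["tool_rot"]).as_matrix()
for p in[(0,0,0),(.011,0,0),(.011,0,-.019),(.011,0,-.038),(.011,0.006,0),(.011,0,-.03)]: print(p,proj(C,st["tool_pos"]+R@np.array(p)))
a=np.radians(9.3);ex=np.array([np.cos(a),np.sin(a),0])
for x,z in[(.022,.117),(-.022,.117),(.022,.087),(.04,.087),(0,.117)]: print(x,z,proj(C,np.array([.442,-.196,z])+x*ex))
im,C,st=snap("side","s3"); cv2.imwrite("pics/s3z.png",cv2.resize(im[100:220,260:360],None,fx=5,fy=5,interpolation=cv2.INTER_CUBIC))
```

```text
(0, 0, 0) [254.32220614 228.07752609]
(0.011, 0, 0) [254.34146325 211.17613736]
(0.011, 0, -0.019) [254.41944081 224.4158878 ]
(0.011, 0, -0.038) [254.51590059 240.79372247]
(0.011, 0.006, 0) [264.44506481 211.1799026 ]
(0.011, 0, -0.03) [254.47263177 233.4471422 ]
0.022 0.117 [256.72905428 214.52254485]
-0.022 0.117 [256.39815644 289.69058808]
0.022 0.087 [256.25388187 194.91709739]
0.04 0.087 [256.36763228 165.0538454 ]
0 0.117 [256.55661504 253.69451478]
```

View pics/s3z.png

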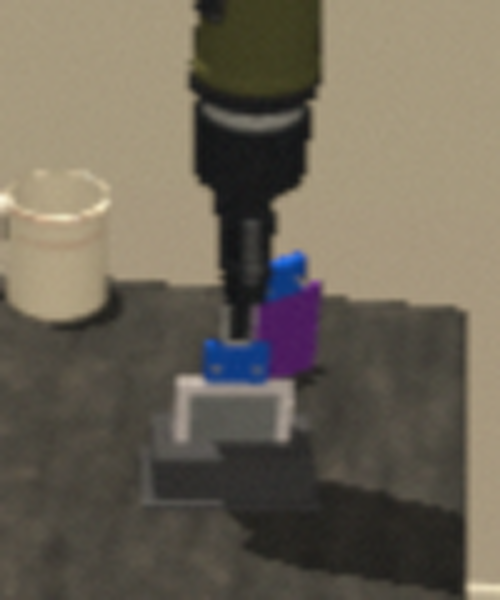

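Run:
```python
from h import *
np.set_printoptions(precision=4,suppress=True)
S=cam("side"); st=status.observe()
c,d=ray(S,(307.6,168.4))
s=((.445-c[0])*d[0]+(-.195-c[1])*d[1])/(d[0]**2+d[1]**2); print(c+s*d)
for z in(.088,.107,.117,.126): print(z,(proj(S,(.443,-.195,z))-[260,100])*5)
im,C,st=snap("top","t3"); cv2.imwrite("pics/t3z.png",cv2.resize(im[220:320,290:390],None,fx=5,fy=5,interpolation=cv2.INTER_CUBIC))
print(st["tool_pos"],st["joints"])
```

```text
[ 0.4394 -0.1953  0.1168]
0.088 [230.3515 377.0437]
0.107 [231.9177 353.8212]
0.117 [232.7515 341.4576]
0.126 [233.5076 330.2459]
[ 0.443  -0.1947  0.0883] [ 0.6061  0.4354 -0.342   2.0146  0.2148  0.7255 -1.2756]
```

View pics/t3z.png

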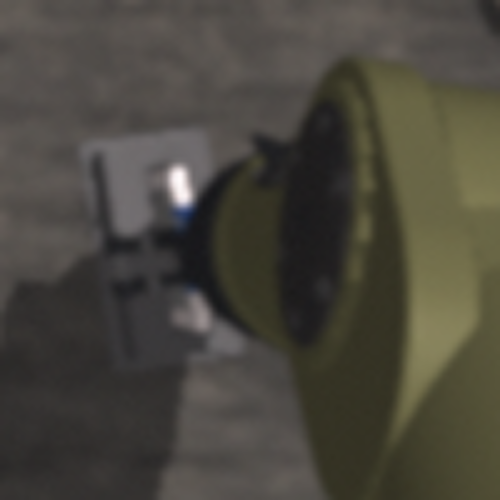

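Call:
{"name": "drive_tool", "arguments": {
  "offset": [
    [0,0,0],
    [0,0,0],
    [0,-1,0],
    [0,0,10],
    [0,0,10],
    [0,0,10],
    [0,0,4],
    [0,0,0]
  ],
  "rotation": [
    [0,0,0],
    [0,0,0],
    [0,0,0],
    [0,0,0],
    [0,0,0],
    [0,0,0],
    [0,0,0],
    [0,0,0]
  ],
  "claw": [0.5,0.5,0.5,0.5,0.5,0.5,0.5,0.5]
}}

```text
time: 4.53
tool_pos: [0.4427, -0.1936, 0.0539]
tool_rot: [0.997, 0.081, -0.0, -0.0]
ft_force: [-0.2, 0.4, -0.1]
width: 0.0427
```

Run:
```python
from h import *
im,C,st=snap("wrist","w4"); print(st["tool_pos"],st["tool_rot"],st["ft_force"],st["width"])
im,C,st=snap("side","s4"); cv2.imwrite("pics/s4z.png",cv2.resize(im[120:210,270:350],None,fx=6,fy=6,interpolation=cv2.INTER_CUBIC))
```

```text
[ 0.44265856 -0.1935808   0.05386583] [ 9.96675153e-01  8.14766637e-02 -3.70353602e-04 -2.36432260e-04] [-0.16732847  0.43090321 -0.09976997] 0.042661321240731936
```

View pics/w4.png

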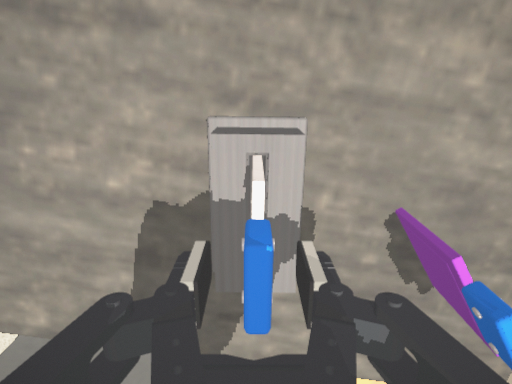

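View pics/s4z.png

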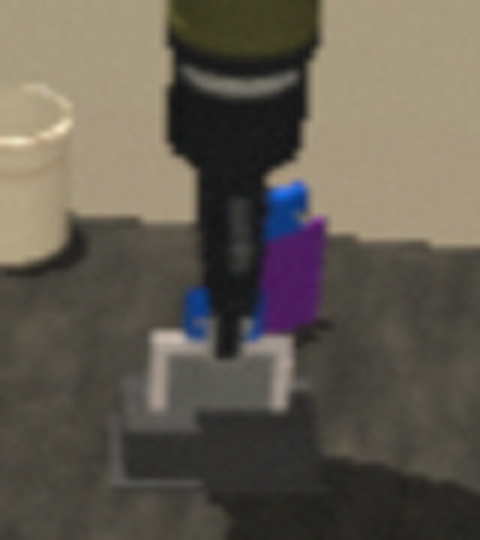

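Call:
{"name": "drive_tool", "arguments": {
  "offset": [
    [2,1.5,0],
    [0,0,0],
    [0,0,0],
    [0,0,0],
    [0,0,0]
  ],
  "rotation": [
    [0,0,0],
    [0,0,0],
    [0,0,0],
    [0,0,0],
    [0,0,0]
  ],
  "claw": [0.5,0,0,0,0],
  "grip_force": 40
}}

```text
time: 5.25
tool_pos: [0.4453, -0.195, 0.0545]
tool_rot: [0.997, 0.081, 0.0, 0.0]
ft_force: [-0.3, -0.7, 4.2]
width: 0.0115
```

Run:
```python
from h import *
im,C,st=snap("wrist","w5"); print(st["tool_pos"],st["tool_rot"],st["ft_force"],st["width"])
cv2.imwrite("pics/w5z.png",cv2.resize(im[130:384,150:360],None,fx=2.3,fy=2.3))
```

```text
[ 0.44533819 -0.19498074  0.05453311] [9.96683181e-01 8.13789859e-02 2.72974263e-04 1.51011225e-04] [-0.27275741 -0.70714163  4.15666941] 0.011458558130959312
```

View pics/w5z.png

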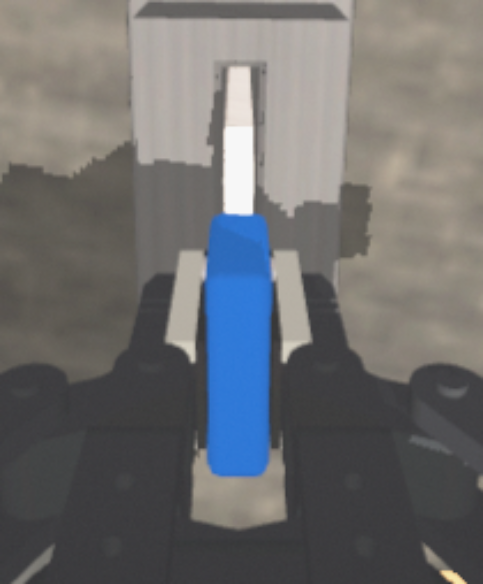

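Call:
{"name": "drive_tool", "arguments": {
  "offset": [
    [0,0,-10],
    [0,0,-25],
    [0,0,-35],
    [0,0,-35],
    [0,0,-25],
    [0,0,-15],
    [0,0,0]
  ],
  "rotation": [
    [0,0,0],
    [0,0,0],
    [0,0,0],
    [0,0,0],
    [0,0,0],
    [0,0,0],
    [0,0,0]
  ],
  "claw": [0,0,0,0,0,0,0],
  "grip_force": 60
}}

```text
time: 6.18
tool_pos: [0.4454, -0.1949, 0.2004]
tool_rot: [0.997, 0.081, 0.001, 0.0]
ft_force: [-0.3, -0.6, -1.2]
width: 0.0114
```

Call:
{"name": "drive_tool", "arguments": {
  "offset": [
    [7,-21,0],
    [14,-40,0],
    [15,-46,0],
    [15,-46,0],
    [15,-46,0],
    [15,-46,0],
    [15,-46,0],
    [15,-46,0],
    [14,-40,0],
    [8,-24,0]
  ],
  "rotation": [
    [0,0,0],
    [0,0,0],
    [0,0,0],
    [0,0,0],
    [0,0,0],
    [0,0,0],
    [0,0,0],
    [0,0,0],
    [0,0,0],
    [0,0,-6.3]
  ],
  "claw": [0,0,0,0,0,0,0,0,0,0]
}}

```text
time: 7.42
tool_pos: [0.5103, 0.2249, 0.1982]
tool_rot: [0.99, 0.138, -0.001, -0.0]
ft_force: [-0.2, -0.9, -1.8]
width: 0.0112
```

Call:
{"name": "drive_tool", "arguments": {
  "offset": [
    [0,0,0],
    [0,0,0]
  ],
  "rotation": [
    [0,0,0],
    [0,0,0]
  ],
  "claw": [0,0]
}}

```text
time: 7.68
tool_pos: [0.5109, 0.2211, 0.1984]
tool_rot: [0.991, 0.135, -0.001, 0.001]
ft_force: [0.3, -0.2, -1.3]
width: 0.0112
```

Run:
```python
from h import *
im,C,st=snap("wrist","w6"); print(st["tool_pos"],st["tool_rot"],st["ft_force"],st["width"],st["joints"])
```

```text
[0.5108734  0.22112391 0.19842515] [ 9.90832610e-01  1.35091305e-01 -8.73886787e-04  5.61786519e-04] [ 0.27239964 -0.1873435  -1.29132694] 0.011222575292311687 [-0.09895215  0.43225026 -0.52965639  1.68022593  0.24049071  1.09654496
 -1.99932585]
```

View pics/w6.png

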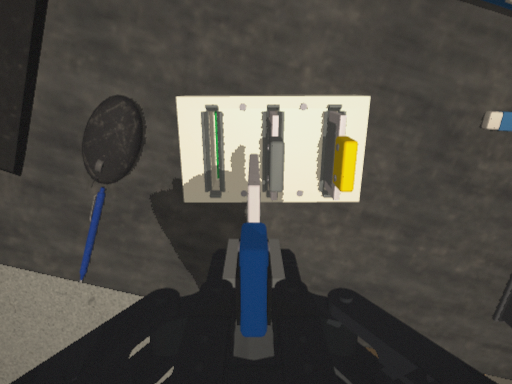

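Run:
```python
from h import *
np.set_printoptions(precision=4,suppress=True)
im=cv2.imread("pics/w6.png"); st=status.observe(); C=cam("wrist",st)
hsv=cv2.cvtColor(im,cv2.COLOR_BGR2HSV)
m=cv2.inRange(hsv,(15,0,200),(45,70,255)); m[:85]=0;m[215:]=0;m[:,:150]=0;m[:,400:]=0
m=cv2.morphologyEx(m,cv2.MORPH_CLOSE,np.ones((31,31)))
c=max(cv2.findContours(m,0,2)[0],key=cv2.contourArea); h=cv2.convexHull(c)
q=cv2.approxPolyDP(h,6,True)[:,0]; print(q)
W=np.array([onz(C,p,.05) for p in q]); print(W)
r=cv2.minAreaRect((np.array([onz(C,p[0],.05)[:2] for p in h])*1000).astype(np.float32)); print(r)
g=cv2.inRange(hsv,(45,80,60),(80,255,255)); ys,xs=np.where(g[90:210,190:240]); print(len(xs))
if len(xs): print(xs.mean()+190,ys.min()+90,ys.max()+90, onz(C,(xs.mean()+190,(ys.min()+ys.max())/2+90),.012))
cv2.imwrite("pics/w6z.png",cv2.resize(im[85:345,165:385],None,fx=2.3,fy=2.3,interpolation=cv2.INTER_CUBIC))
for p in[(206,106),(223,106),(224,197),(204,197)]: print(onz(C,p,.058))
```

```text
[[369  96]
 [357 201]
 [250 214]
 [183 184]
 [176  97]]
[[0.6107 0.1317 0.05  ]
 [0.5053 0.1028 0.05  ]
 [0.4595 0.2109 0.05  ]
 [0.4738 0.289  0.05  ]
 [0.5594 0.3133 0.05  ]]
((525.644287109375, 205.39215087890625), (124.55443572998047, 190.16551208496094), 15.489448547363281)
148
216.55405405405406 111 177 [0.5175 0.2668 0.012 ]
[0.5597 0.2821 0.058 ]
[0.5641 0.2664 0.058 ]
[0.4741 0.2432 0.058 ]
[0.4684 0.2636 0.058 ]
```

View pics/w6z.png

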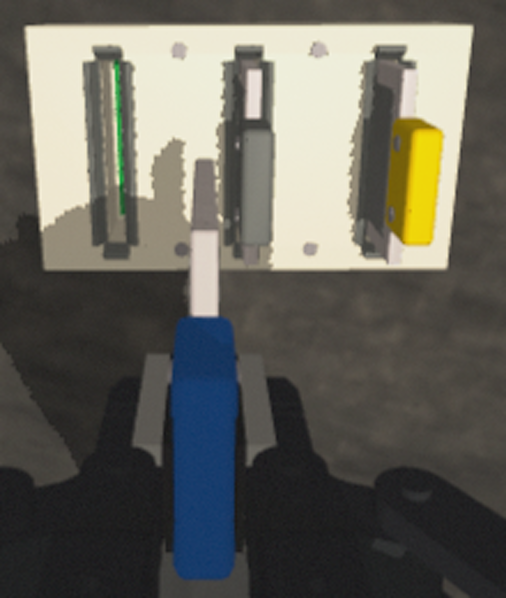

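Run:
```python
from h import *
np.set_printoptions(precision=4,suppress=True)
st=status.observe(); C=cam("wrist",st)
f=lambda x,y:(165+x/2.3,85+y/2.3)
W=np.array([onz(C,f(*p),.05) for p in[(25,26),(473,24),(448,267),(42,270)]]); ce=W.mean(0); print(W,ce)
a=np.radians(15.8); ex=np.array([np.cos(a),np.sin(a),0]);ey=np.array([-np.sin(a),np.cos(a),0])
print("edge lens",[np.linalg.norm(W[i]-W[(i+1)%4]) for i in range(4)])
for k in(-1,0,1):
  s=ce+k*.06*ey; print(k,s,[ (proj(C,np.append(s[:2],.058)+x*ex+y*ey)-[165,85])*2.3 for x,y in((.045,.008),(.045,-.008),(-.045,-.008),(-.045,.008))])
# held plate: bottom corner front etc
for p in[(204,160),(204,230),(204,320),(176,578),(232,578)]: 
  print(p,f(*p))
R=Ro.from_quat(st["tool_rot"]).as_matrix()
for x,z in((.04,-.0425+.0),(.04,.0325),(.022,.0625),(-.022,.0625)):
  # plate lower edge 42.5mm below tcp; coordinates tool z=+.0425 
  zz=.0425-(z+.0425)
  print(x,(proj(C,st["tool_pos"]+R@np.array([x,0,zz]))-[165,85])*2.3)
```

```text
[[0.56   0.3135 0.05  ]
 [0.6116 0.1303 0.05  ]
 [0.506  0.0999 0.05  ]
 [0.4533 0.2845 0.05  ]] [0.5327 0.2071 0.05  ]
edge lens [np.float64(0.19035181279094548), np.float64(0.10992117556594462), np.float64(0.19201349525147982), np.float64(0.11062821299456144)]
-1 [0.5491 0.1493 0.05  ] [array([373.4935,  50.1549]), array([411.7181,  49.9412]), array([394.9  , 253.052]), array([359.951 , 253.2288])]
0 [0.5327 0.2071 0.05  ] [array([230.2194,  50.9563]), array([268.4153,  50.7426]), array([263.8741, 253.7151]), array([228.949 , 253.8918])]
1 [0.5164 0.2648 0.05  ] [array([87.0528, 51.757 ]), array([125.22  ,  51.5435]), array([132.9381, 254.3778]), array([ 98.037 , 254.5544])]
(204, 160) (253.69565217391306, 154.56521739130437)
(204, 230) (253.69565217391306, 185.0)
(204, 320) (253.69565217391306, 224.13043478260872)
(176, 578) (241.5217391304348, 336.304347826087)
(232, 578) (265.8695652173913, 336.304347826087)
0.04 [205.2301 148.0549]
0.04 [205.8912 217.7672]
0.022 [206.2243 367.0489]
-0.022 [205.9063 573.2795]
```

Run:
```python
from h import *
from scipy.optimize import brentq
np.set_printoptions(precision=4,suppress=True)
st=status.observe(); C=cam("wrist",st); R=Ro.from_quat(st["tool_rot"]).as_matrix();p0=st["tool_pos"]
for row,z in((154.6,.0425),(185.0,-.0325)):
  print(brentq(lambda x:proj(C,p0+R@np.array([x,0,z]))[1]-row,-.05,.1)-.04)
for row,z in((224.1,-.0325),):
  print(brentq(lambda x:proj(C,p0+R@np.array([x,0,z]))[1]-row,-.05,.1)-.022)
print(brentq(lambda x:proj(C,p0+R@np.array([x,0,-.0625]))[1]-336.3,-.08,.1)+.022)
yaw=np.degrees(np.arctan2(R[1,0],R[0,0]));print(yaw, Ro.from_matrix(R).as_euler('xyz',degrees=True))
a=np.radians(15.8); ex=np.array([np.cos(a),np.sin(a),0])
t=np.array([.5164,.2648,p0[2]])+.003*ex
print(R.T@(t-p0)*1000)
```

```text
-0.00367101759568228
-0.002602937100651674
-0.004664455924649785
-0.0011193816452082991
15.491760657514718 [179.9428   0.0814  15.4918]
[ 19.8842 -41.0108  -0.0692]
```

Call:
{"name": "drive_tool", "arguments": {
  "offset": [
    [10,-20,0],
    [10,-21,0],
    [0,0,20],
    [0,0,30],
    [0,0,25],
    [0,0,5],
    [0,0,0]
  ],
  "rotation": [
    [0,0,0],
    [0,0,-0.3],
    [0,0,0],
    [0,0,0],
    [0,0,0],
    [0,0,0],
    [0,0,0]
  ],
  "claw": [0,0,0,0,0,0,0]
}}

```text
time: 8.6
tool_pos: [0.5198, 0.2666, 0.1197]
tool_rot: [0.99, 0.138, 0.0, 0.0]
ft_force: [-0.2, -0.1, -1.4]
width: 0.0112
```

Run:
```python
from h import *
np.set_printoptions(precision=4,suppress=True)
im,C,st=snap("wrist","w7"); print(st["tool_pos"],st["tool_rot"],st["ft_force"],st["width"])
cv2.imwrite("pics/w7z.png",cv2.resize(im[60:360,150:400],None,fx=2,fy=2,interpolation=cv2.INTER_CUBIC))
im,_,_=snap("side","s7"); cv2.imwrite("pics/s7z.png",cv2.resize(im[190:320,215:305],None,fx=4.5,fy=4.5,interpolation=cv2.INTER_CUBIC))
s=np.array([.5164,.2648]);a=np.radians(15.8); ex=np.array([np.cos(a),np.sin(a)]);ey=np.array([-np.sin(a),np.cos(a)])
print([((proj(C,np.append(s+x*ex+y*ey,.058))-[150,60])*2).round() for x,y in((.045,.008),(.045,-.008),(-.045,-.008),(-.045,.008))])
S=cam("side")
print([((proj(S,np.append(s+x*ex+y*ey,.058))-[215,190])*4.5).round() for x,y in((.045,.008),(.045,-.008),(-.045,-.008),(-.045,.008))])
R=Ro.from_quat(st["tool_rot"]).as_matrix()
print([((proj(S,st["tool_pos"]+R@np.array([x-.003,0,.0425]))-[215,190])*4.5).round() for x in(.04,-.04)])
```

```text
[0.5198 0.2666 0.1197] [0.9904 0.138  0.0001 0.0001] [-0.219  -0.0901 -1.363 ] 0.011216413260636092
[array([189., 166.]), array([232., 166.]), array([229., 380.]), array([191., 380.])]
[array([140., 411.]), array([138., 391.]), array([289., 378.]), array([293., 398.])]
[array([145., 378.]), array([282., 367.])]
```

View pics/w7z.png

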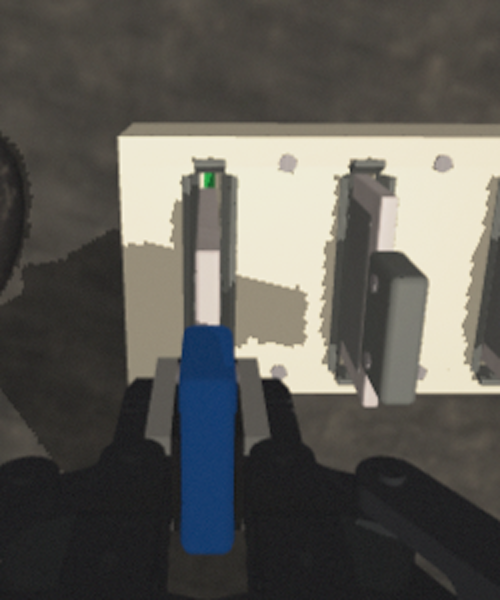

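View pics/s7z.png

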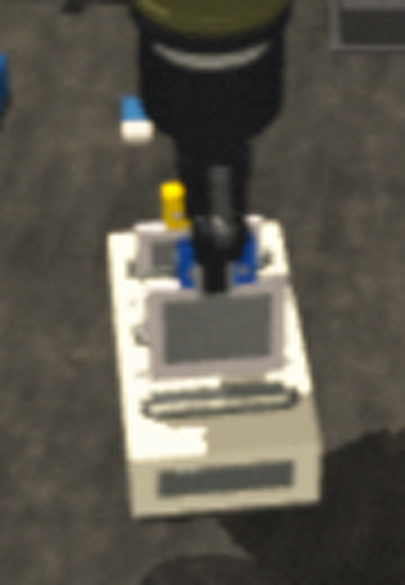

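Call:
{"name": "drive_tool", "arguments": {
  "offset": [
    [0,0,10],
    [0,0,10],
    [0,0,8],
    [0,0,8],
    [0,0,8],
    [0,0,6],
    [0,0,0]
  ],
  "rotation": [
    [0,0,0],
    [0,0,0],
    [0,0,0],
    [0,0,0],
    [0,0,0],
    [0,0,0],
    [0,0,0]
  ],
  "claw": [0,0,0,0,0,0,0]
}}

```text
time: 9.57
tool_pos: [0.5192, 0.2668, 0.0687]
tool_rot: [0.99, 0.139, -0.0, 0.0]
ft_force: [0.4, -2.2, -2.6]
width: 0.0109
```

Call:
{"name": "drive_tool", "arguments": {
  "offset": [
    [0,0,5],
    [0,0,5],
    [0,0,3],
    [0,0,1],
    [0,0,0]
  ],
  "rotation": [
    [0,0,0],
    [0,0,0],
    [0,0,0],
    [0,0,0],
    [0,0,0]
  ],
  "claw": [0,0,0,0,0]
}}

```text
time: 10.2
tool_pos: [0.5196, 0.267, 0.0551]
tool_rot: [0.99, 0.139, -0.0, 0.0]
ft_force: [1.5, -3.4, -2.9]
width: 0.011
```

Call:
{"name": "drive_tool", "arguments": {
  "offset": [
    [0,0,1],
    [0,0,1],
    [0,0,0]
  ],
  "rotation": [
    [0,0,0],
    [0,0,0],
    [0,0,0]
  ],
  "claw": [0,0,0]
}}

```text
time: 10.58
tool_pos: [0.5197, 0.267, 0.0546]
tool_rot: [0.99, 0.138, 0.001, 0.0]
ft_force: [-1.6, -6.0, 11.0]
width: 0.0111
```

Call:
{"name": "drive_tool", "arguments": {
  "offset": [
    [0,0,0],
    [0,0,0],
    [0,0,0],
    [0,0,0]
  ],
  "rotation": [
    [0,0,0],
    [0,0,0],
    [0,0,0],
    [0,0,0]
  ],
  "claw": [0.35,0.35,0.35,0.35]
}}

```text
time: 11.08
tool_pos: [0.5193, 0.2676, 0.0532]
tool_rot: [0.99, 0.139, -0.0, -0.0]
ft_force: [-1.0, -0.5, -0.6]
width: 0.0299
```

Run:
```python
from h import *
np.set_printoptions(precision=4,suppress=True)
im,C,st=snap("wrist","w8"); print(st["tool_pos"],st["tool_rot"],st["ft_force"],st["width"])
a=cv2.resize(im[60:360,130:400],None,fx=1.5,fy=1.5,interpolation=cv2.INTER_CUBIC)
im,_,_=snap("side","s8"); b=cv2.resize(im[190:320,215:305],(350,450),interpolation=cv2.INTER_CUBIC)
cv2.imwrite("pics/z8.png",np.hstack([a,b]))
```

```text
[0.5193 0.2676 0.0532] [ 0.9903  0.1388 -0.0001 -0.0002] [-1.0003 -0.4924 -0.6156] 0.029942179657471268
```

View pics/z8.png

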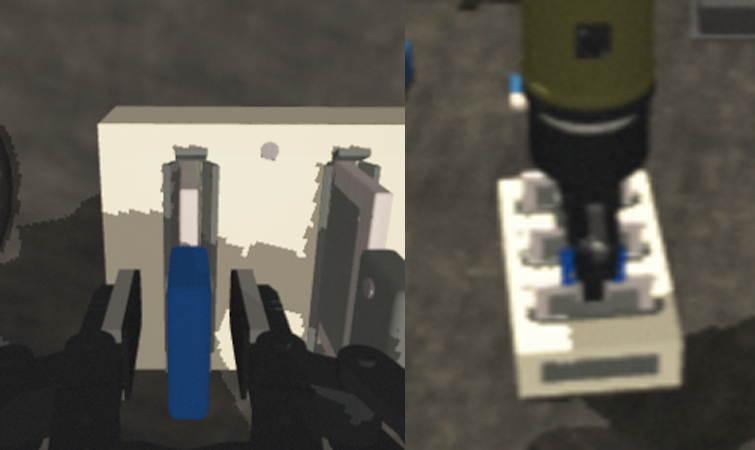

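Call:
{"name": "drive_tool", "arguments": {
  "offset": [
    [0,0,-10],
    [0,0,-30],
    [0,0,-40],
    [0,0,-40],
    [0,10,-20],
    [0,40,0],
    [0,50,0],
    [0,20,0],
    [0,0,0],
    [0,0,0]
  ],
  "rotation": [
    [0,0,0],
    [0,0,0],
    [0,0,0],
    [0,0,0],
    [0,0,0],
    [0,0,0],
    [0,0,0],
    [0,0,0],
    [0,0,0],
    [0,0,0]
  ],
  "claw": [0.35,0.35,0.35,0.35,0.35,0.35,0.35,0.35,0.35,0.35]
}}

```text
time: 12.42
tool_pos: [0.5519, 0.1539, 0.1937]
tool_rot: [0.99, 0.14, 0.0, -0.001]
ft_force: [-0.9, 0.8, 0.1]
width: 0.03
```

Run:
```python
from h import *
np.set_printoptions(precision=4,suppress=True)
im,C,st=snap("wrist","w9"); print(st["tool_pos"],st["tool_rot"],st["ft_force"],st["width"],st["joints"])
cv2.imwrite("pics/w9z.png",cv2.resize(im[80:280,100:360],None,fx=3,fy=3,interpolation=cv2.INTER_CUBIC))
R=Ro.from_quat(st["tool_rot"]).as_matrix();a=np.radians(15.8); ex=np.array([np.cos(a),np.sin(a)])
for s in((.5491,.1493),(.5164,.2648)):
  for x,z in((.022,.117),(-.022,.117),(.04,.087),(-.04,.087)): print(s,x,z,((proj(C,np.append(np.array(s)+x*ex,z))-[100,80])*3).round(1))
```

```text
[0.5519 0.1539 0.1937] [ 0.9902  0.1396  0.0001 -0.0007] [-0.9277  0.7909  0.0657] 0.030019249028416243 [ 0.0279  0.4598 -0.5239  1.6484  0.2502  1.1004 -1.8556]
(0.5491, 0.1493) 0.022 0.117 [476.6 264.4]
(0.5491, 0.1493) -0.022 0.117 [475.  413.6]
(0.5491, 0.1493) 0.04 0.087 [475.7 180.5]
(0.5491, 0.1493) -0.04 0.087 [473.3 428.5]
(0.5164, 0.2648) 0.022 0.117 [ 35.7 262.3]
(0.5164, 0.2648) -0.022 0.117 [ 56.7 411.5]
(0.5164, 0.2648) 0.04 0.087 [ 70.6 178.6]
(0.5164, 0.2648) -0.04 0.087 [101.5 426.6]
```

View pics/w9z.png

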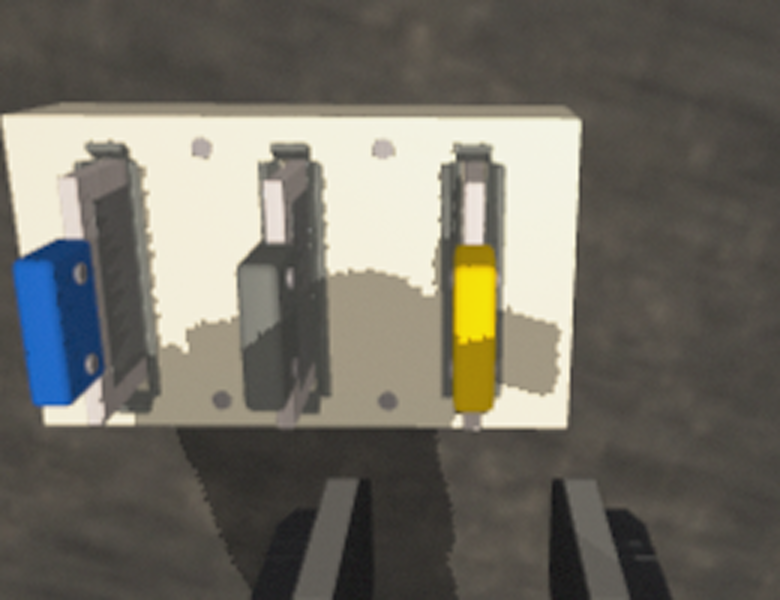

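Call:
{"name": "drive_tool", "arguments": {
  "offset": [
    [-3,3.5,20],
    [0,0,35],
    [0,0,35],
    [0,0,25],
    [0,0,15],
    [0,0,9],
    [0,0,0],
    [0,0,0]
  ],
  "rotation": [
    [0,0,0.3],
    [0,0,0],
    [0,0,0],
    [0,0,0],
    [0,0,0],
    [0,0,0],
    [0,0,0],
    [0,0,0]
  ],
  "claw": [0.35,0.35,0.35,0.35,0.35,0.35,0.35,0.35]
}}

```text
time: 13.48
tool_pos: [0.551, 0.148, 0.0551]
tool_rot: [0.991, 0.136, 0.001, -0.0]
ft_force: [-0.5, -1.0, -0.1]
width: 0.0299
```

Run:
```python
from h import *
im,C,st=snap("wrist","w10"); print(st["tool_pos"],st["tool_rot"],st["ft_force"],st["width"])
```

```text
[0.55104762 0.14803606 0.05510234] [ 9.90697615e-01  1.36079929e-01  6.83420261e-04 -1.46075906e-04] [-0.47060085 -0.98276645 -0.0541914 ] 0.029864325126673155
```

View pics/w10.png

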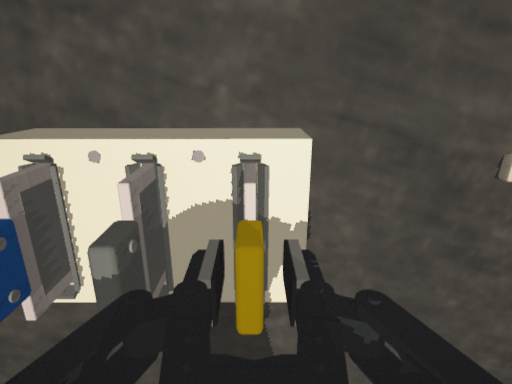

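Call:
{"name": "drive_tool", "arguments": {
  "offset": [
    [0,-1.5,0],
    [0,0,0],
    [0,0,0],
    [0,0,0],
    [0,0,0]
  ],
  "rotation": [
    [0,0,0],
    [0,0,0],
    [0,0,0],
    [0,0,0],
    [0,0,0]
  ],
  "claw": [0.35,0,0,0,0],
  "grip_force": 60
}}

```text
time: 14.15
tool_pos: [0.5504, 0.1494, 0.0548]
tool_rot: [0.991, 0.136, 0.0, -0.0]
ft_force: [-0.8, 1.3, 4.7]
width: 0.0109
```

Call:
{"name": "drive_tool", "arguments": {
  "offset": [
    [0,0,-5],
    [0,0,-10],
    [0,0,-20],
    [0,0,-30],
    [0,0,-40],
    [0,0,-40],
    [0,0,-20],
    [0,0,0]
  ],
  "rotation": [
    [0,0,0],
    [0,0,0],
    [0,0,0],
    [0,0,0],
    [0,0,0],
    [0,0,0],
    [0,0,0],
    [0,0,0]
  ],
  "claw": [0,0,0,0,0,0,0,0]
}}

```text
time: 15.15
tool_pos: [0.5507, 0.1494, 0.221]
tool_rot: [0.991, 0.136, 0.002, -0.0]
ft_force: [-0.0, -0.8, -1.9]
width: 0.0115
```

Run:
```python
from h import *
im,C,st=snap("wrist","w11"); print(st["tool_pos"],st["tool_rot"],st["ft_force"],st["width"],st["joints"],st["time"])
```

```text
[0.55071645 0.1494402  0.22104674] [ 9.90710382e-01  1.35979557e-01  1.56978351e-03 -1.83826300e-04] [-0.03045072 -0.79363919 -1.89289689] 0.011494421586371711 [ 0.04070548  0.4322983  -0.53069564  1.6129367   0.23438583  1.15705321
 -1.84190818] 15.15
```

View pics/w11.png

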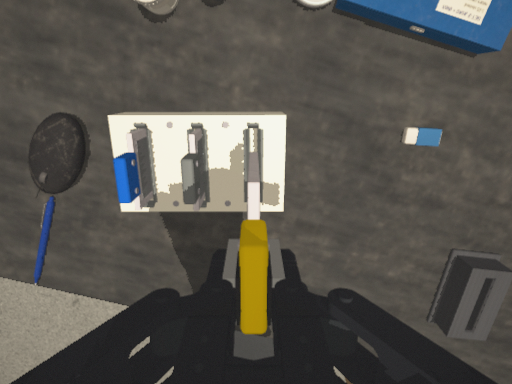

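Call:
{"name": "drive_tool", "arguments": {
  "offset": [
    [0,0,0],
    [0,0,0],
    [0,0,0],
    [0,0,0],
    [0,0,0],
    [0,0,0],
    [0,0,0],
    [0,0,0],
    [0,0,0]
  ],
  "rotation": [
    [0,0,-6],
    [0,0,-10],
    [0,0,-10],
    [0,0,-10],
    [0,0,-10],
    [0,0,-10],
    [0,0,-10],
    [0,0,-8],
    [0,0,-5]
  ],
  "claw": [0,0,0,0,0,0,0,0,0]
}}

```text
time: 16.32
tool_pos: [0.5493, 0.1486, 0.2176]
tool_rot: [0.677, 0.736, -0.001, -0.001]
ft_force: [0.3, 0.8, -0.3]
width: 0.011
```

Call:
{"name": "drive_tool", "arguments": {
  "offset": [
    [0,0,0],
    [0,0,0]
  ],
  "rotation": [
    [0,0,0],
    [0,0,0]
  ],
  "claw": [0,0]
}}

```text
time: 16.58
tool_pos: [0.5498, 0.1489, 0.2185]
tool_rot: [0.679, 0.734, -0.001, -0.0]
ft_force: [0.6, -0.5, -1.9]
width: 0.0113
```

Run:
```python
from h import *
np.set_printoptions(precision=4,suppress=True)
st=status.observe(); R=Ro.from_quat(st["tool_rot"]).as_matrix(); print(st["joints"],st["tool_pos"],np.degrees(np.arctan2(R[1,0],R[0,0])),st["width"])
for t in((.49,-.25,.2335),(.538,-.2515,.2335)): print(R.T@(np.array(t)-st["tool_pos"])*1000)
```

```text
[ 0.2469  0.5102 -0.8888  1.6128  0.4149  1.2205 -0.646 ] [0.5498 0.1489 0.2185] 94.52705003965886 0.011256226801219309
[-392.9291  -91.0772  -14.8318]
[-398.213   -43.3454  -14.8947]
```

Call:
{"name": "drive_tool", "arguments": {
  "offset": [
    [-20,-10,-5],
    [-40,-10,-5],
    [-46,-10,-5],
    [-46,-10,0],
    [-46,-10,0],
    [-46,-10,0],
    [-46,-10,0],
    [-46,-11,0],
    [-40,-10,0],
    [-17,0,0]
  ],
  "rotation": [
    [0,0,0],
    [0,0,0],
    [0,0,0],
    [0,0,0],
    [0,0,0],
    [0,0,0],
    [0,0,0],
    [0,0,0],
    [0,0,0],
    [0,0,0]
  ],
  "claw": [0,0,0,0,0,0,0,0,0,0]
}}

```text
time: 17.82
tool_pos: [0.49, -0.2529, 0.2337]
tool_rot: [0.68, 0.733, -0.001, -0.0]
ft_force: [0.3, 0.6, -1.5]
width: 0.0111
```

Call:
{"name": "drive_tool", "arguments": {
  "offset": [
    [0,0,0],
    [0,0,0],
    [0,0,0]
  ],
  "rotation": [
    [0,0,-1],
    [0,0,0],
    [0,0,0]
  ],
  "claw": [0,0,0]
}}

```text
time: 18.2
tool_pos: [0.4916, -0.2481, 0.2346]
tool_rot: [0.671, 0.742, 0.0, 0.0]
ft_force: [-0.6, 0.7, -1.8]
width: 0.011
```

Run:
```python
from h import *
np.set_printoptions(precision=4,suppress=True)
a,_,st=snap("side","s12"); b,_,_=snap("top","t12"); R=Ro.from_quat(st["tool_rot"]).as_matrix(); print(st["joints"],st["tool_pos"],np.degrees(np.arctan2(R[1,0],R[0,0])),st["width"])
x=cv2.resize(a[90:210,190:330],None,fx=4,fy=4,interpolation=cv2.INTER_CUBIC)
cv2.imwrite("pics/s12z.png",x)
cv2.imwrite("pics/t12z.png",cv2.resize(b[105:325,270:410],None,fx=2.7,fy=2.7,interpolation=cv2.INTER_CUBIC))
for t in((.538,-.2515,.2335),): print(R.T@(np.array(t)-st["tool_pos"])*1000)
```

```text
[ 1.0089  0.4676 -0.9091  1.635   0.3866  1.2302  0.1214] [ 0.4916 -0.2481  0.2346] 95.7820218305637 0.010983059185282395
[-8.0076 45.7797  1.0726]
```

View pics/s12z.png

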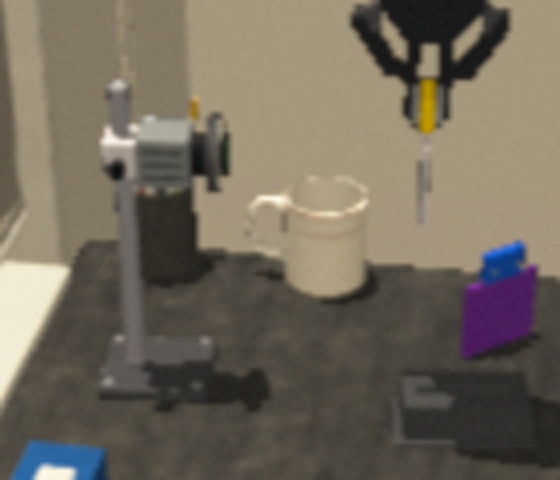

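View pics/t12z.png

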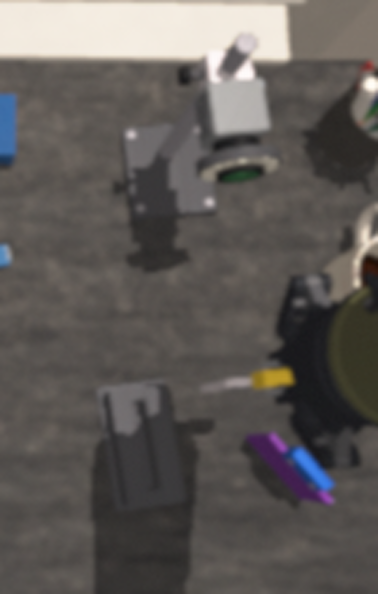

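Call:
{"name": "drive_tool", "arguments": {
  "offset": [
    [-2,8,1],
    [-2,12,0],
    [-2,12,0],
    [-2,10,0],
    [0,4,0],
    [0,0,0],
    [0,0,0]
  ],
  "rotation": [
    [0,0,0],
    [0,0,0],
    [0,0,0],
    [0,0,0],
    [0,0,0],
    [0,0,0],
    [0,0,0]
  ],
  "claw": [0,0,0,0,0,0,0]
}}

```text
time: 19.18
tool_pos: [0.5374, -0.2534, 0.2333]
tool_rot: [0.671, 0.741, -0.0, -0.0]
ft_force: [0.0, 0.3, -2.1]
width: 0.0113
```

Run:
```python
from h import *
np.set_printoptions(precision=4,suppress=True)
a,S,st=snap("side","s13"); b,T,_=snap("top","t13"); R=Ro.from_quat(st["tool_rot"]).as_matrix(); print(st["joints"],st["tool_pos"],np.degrees(np.arctan2(R[1,0],R[0,0])),st["width"],st["time"],R[:,2])
cv2.imwrite("pics/s13z.png",cv2.resize(a[100:170,220:320],None,fx=7,fy=7,interpolation=cv2.INTER_CUBIC))
cv2.imwrite("pics/t13z.png",cv2.resize(b[130:270,310:400],None,fx=4,fy=4,interpolation=cv2.INTER_CUBIC))
p=st["tool_pos"]+R@np.array([-.0015,0,.0053])
print("centre",p)
for n,x,z in(("cen",0,.0053),("low",0,.0428),("top",0,-.0322),("tabL",-.022,-.0622),("tabR",.022,-.0622),("topfar+",.04,-.0322),("topfar-",-.04,-.0322),("low+",.04,.0428),("low-",-.04,.0428)):
  X=st["tool_pos"]+R@np.array([x-.0015,0,z]); print(n,((proj(S,X)-[220,100])*7).round(),((proj(T,X)-[310,130])*4).round())
L=np.array([.6574,-.2414,.2283]); print("lens",((proj(S,L)-[220,100])*7).round(),((proj(T,L)-[310,130])*4).round())
```

```text
[ 0.9255  0.5369 -0.882   1.5241  0.4247  1.2825  0.0891] [ 0.5374 -0.2534  0.2333] 95.63455486389046 0.011335103912018562 19.175 [-0.0003 -0.0001 -1.    ]
centre [ 0.5376 -0.2549  0.228 ]
cen [434. 201.] [230. 377.]
low [432. 270.] [209. 385.]
top [435. 131.] [254. 368.]
tabL [438.  53.] [320. 356.]
tabR [435.  93.] [230. 364.]
topfar+ [433. 169.] [176. 375.]
topfar- [438.  94.] [332. 362.]
low+ [429. 310.] [138. 391.]
low- [434. 231.] [279. 380.]
lens [185. 195.] [196. 161.]
```

View pics/s13z.png

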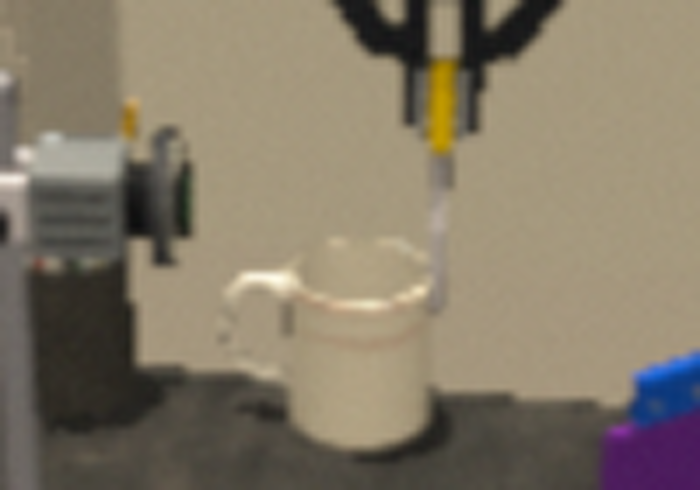

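View pics/t13z.png

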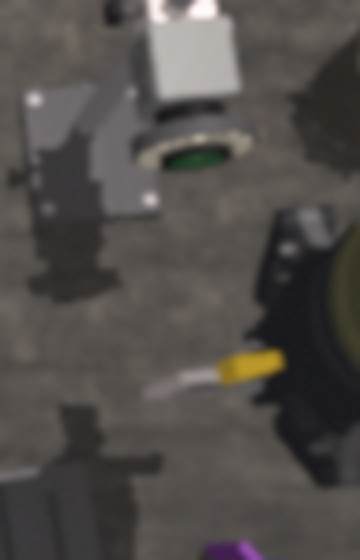

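Run:
```python
from h import *
np.set_printoptions(precision=4,suppress=True)
T=cam("top")
a,b=[onz(T,(310+x/4,130+y/4),.228) for x,y in((135,160),(255,142))]; print(a,b,np.degrees(np.arctan2(a[1]-b[1],-(a[0]-b[0])))-90, np.linalg.norm(a-b))
im=cv2.imread("pics/t13.png"); cv2.imwrite("pics/t13r.png",cv2.resize(im[180:280,100:240],None,fx=4,fy=4,interpolation=cv2.INTER_CUBIC))
st=status.observe(); print(st["tool_pos"],st["width"],np.abs(st["joint_vel"]).max())
```

```text
[ 0.6574 -0.208   0.228 ] [ 0.6688 -0.2748  0.228 ] -9.67477886196022 0.06779546677352505
[ 0.5374 -0.2535  0.2334] 0.010846463833605251 0.001991718127564602
```

View pics/t13r.png

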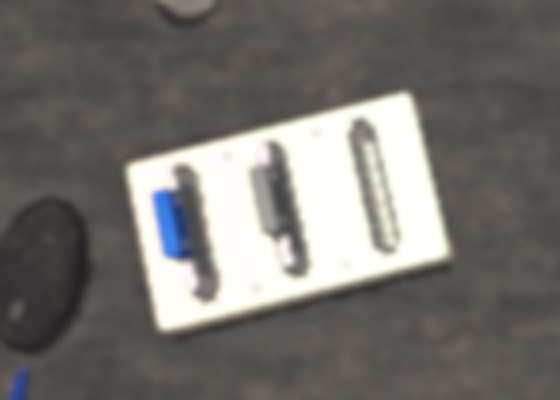

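```bash
python3 -c "
from workcell import bot
print(bot.close_job())"
```

```text
the job is handed in; nothing more can be done
None
```

I put the blue-tabbed plate in the rack's free slot and let it go. I then drew out the yellow-tabbed plate and handed in the job at about 19 s with it held in front of the lens. The hand-in reports no verdict, so the results below rest on my own checks.

**Blue plate:** It met the slot floor at the same tool height as in its stand, with 11 N up. Later wrist and top views show it upright in the slot, with its tab within a couple of mm of the slot's middle. The grey plate stood in its slot as before, and I saw no sign of any bystander having moved.

**Yellow plate:** It is held still at 60 N. I put its middle at (0.538, -0.255, 0.228) m, against a focus point of about (0.538, -0.253, 0.228) m, and the side and top views agree to about 2 px. It looks upright, with its tab on top.

**What did not agree:**
- **Fingertips:** The first closing on the blue tab shut on air. The fingertips sat about 35 mm farther back than the TCP description says. I went 34 mm lower and it gripped, and I used that measured offset from then on.
- **Camera heading:** I turned the plate for a camera heading of about 5.5°, from the base bolts and the line from post to lens. The ring light alone suggested about 9.7°, and the head's edges 2 to 3.5°. The worst of these would leave it about 0.07 rad off square and 9 mm sideways, which is inside the limits.

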